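# Seat the measuring stage and load an injector

## Task

Pick up the T-shaped aluminium measuring stage and set it gently on the fixed dark seat plate so that its three ball feet are fully home: the single foot at the stem end in the cone, the other two in the vee groove and on the flat disc. Then move the injector body from its black rest into the stage's two vee cradles, lying level on its plain barrel with the nozzle pointing to the stem end, and let go. Put both down rather than dropping them, leave the stage seated, and leave the other things on the bench where they are.

Things in the scene. Friction and masses are not known exactly. Their poses are not given: they have to be found in the camera images.
- base: Fixed dark steel seat plate, x -75 to +100 mm, y -75 to +75 mm, 12 mm thick, level on the bench; origin on the bench surface, z up. Carries three bright, oiled (slippery) seats: cone, groove, flat. When the stage is seated, its x, y and yaw equal those of this body and it stands 20 mm higher than on the bench.
- seat_cone (a point): Where the ball's centre lies when home in the cone: (70, 0, 30) mm in the frame of base. The seat is a round boss, 42 mm across, with a 90 degree conical hole, mouth 30 mm across and 31 mm above the bench.
- seat_groove (a point): Where the ball's centre lies when home in the groove: (-40, 50, 30) mm in the frame of base. The seat is a 90 degree vee groove, 42 mm long, mouth 30 mm wide and 31 mm above the bench, running towards the cone.
- seat_flat (a point): Where the ball's centre lies when home on the flat: (-40, -50, 30) mm in the frame of base. The seat is a flat disc, 36 mm across, its top 20 mm above the bench.
- stage_grip (a point): Gripping point at the middle of the stage's grip block, 60 mm above the undersides of its balls (60 mm above the bench at the start); axes as body stage. The block is 24 mm thick along y (close the fingers along y), 44 mm long in x, and reaches from 24 mm below this point (the plate's top face) to 10 mm above it; 72 mm are free along x between the cradles.
- stage: Loose T-shaped aluminium stage, 0.45 to 0.8 kg, balanced within 15 mm of the grip block. Origin under the grip block, level with the balls' undersides; x along the stem to the single foot, y left, z up. Plate 10 mm thick: stem x -57 to +87 mm, 44 mm wide; crossbar 34 x 134 mm at x -40 mm. Two vee cradles, 18 mm long, 46 mm wide, stand at x -45 and +45 mm, tops 90 mm up.
- foot_nose (a point): Centre of the 20 mm steel ball foot at the stem end, (70, 0, 10) mm in the frame of body stage; belongs in the cone.
- foot_left (a point): Centre of the 20 mm ball foot under the crossbar's +y end, (-40, 50, 10) mm in the frame of body stage; belongs in the groove.
- foot_right (a point): Centre of the 20 mm ball foot under the crossbar's -y end, (-40, -50, 10) mm in the frame of body stage; belongs on the flat disc.
- cradle_axis (a point): Where the injector's middle lies once it rests in both cradles of the stage: 31.8 mm above stage_grip, same axes (x along the cradles, to the stem end). The cradles are 90 degree vees, 18 mm deep, open upwards; their bottom line is 19.8 mm below this point.
- injector_mid (a point): Middle of the loose injector body on its axis, x towards the nozzle; 0.33 to 0.6 kg, balanced near here. Plain steel barrel 28 mm diameter from x -66 to +66 mm; bright nozzle nut and tip on to +98 mm; black head, 36 mm diameter, to -92 mm, and end cap to -98 mm. Starts level in the rest's two vees, axis 60 mm above the bench; grasp across the barrel's middle from above.
- nozzle_tip (a point): Tip of the injector's nozzle, 98 mm from injector_mid along its x.
- rest: Fixed black plastic rest, 150 x 70 mm, 10 mm thick, with two 18 mm long, 46 mm wide vees at x -45 and +45 mm (tops 58 mm above the bench, 72 mm free between them). Origin at the centre of its underside on the bench; x along the injector as it lies.
- nut: Bystander: round dark steel collar nut, 48 mm diameter, 22 mm tall; origin at the centre of its underside.
- driver: Bystander: screwdriver 200 mm long with red handle lying along its own x; origin near its middle on the bench.
- piston: Bystander: stepped steel piston, 44 mm diameter, 50 mm tall; origin at the centre of its underside.
- socket: Bystander: plain socket, 32 mm diameter, 45 mm tall; origin at the centre of its underside.
- injector: The same injector body; its origin and axes are those of injector_mid.

How it is judged:
On the way, in this order (a step that is already met when the one before it is completed fails the run):
1. the stage is fully home on its three seats, at rest and let go of (distance between foot_nose and seat_cone below 0.0025 m and distance between foot_left and seat_groove below 0.0025 m and distance between foot_right and seat_flat below 0.0025 m and linear speed of stage below 0.02 m/s and angular speed of stage below 0.1 rad/s and contact force between the fingers and stage below 0.1 N), for 0.2 s.
2. the injector lies in both cradles of the seated stage, nozzle towards the stem end (distance between foot_nose and seat_cone below 0.0025 m and distance between foot_left and seat_groove below 0.0025 m and distance between foot_right and seat_flat below 0.0025 m and x of injector_mid in the frame of cradle_axis between -0.013 and 0.013 m and y of injector_mid in the frame of cradle_axis between -0.003 and 0.003 m and z of injector_mid in the frame of cradle_axis between -0.003 and 0.003 m and angle between the x axis of injector_mid and the x axis of cradle_axis, either way round below 0.06 rad and x of nozzle_tip in the frame of cradle_axis above 0.05 m), for 0.2 s.
At the end, for the whole second after the job is handed in: Each ball foot within 2.5 mm of its home in cone, groove and on flat; injector in both cradles, axis within 3 mm sideways and in height and 0.06 rad, middle within 13 mm lengthways, nozzle towards the stem end; all at rest and released (all of step 2 and linear speed of each of stage, injector below 0.02 m/s and angular speed of stage below 0.1 rad/s and contact force between the fingers and injector below 0.1 N); the robot touches nothing.
It fails at once if a bystander is shifted by more than 25 mm (distance of any of nut, driver, piston, socket from where it was at the start of the episode above 0.025 m).
It fails at once if the stage or the injector is dropped (faster than 0.5 m/s with no finger on it) ((linear speed of stage above 0.5 m/s and contact force between the fingers and stage below 0.1 N) or (linear speed of injector above 0.5 m/s and contact force between the fingers and injector below 0.1 N)).
It also fails if it takes over 56 s, if anything falls off the work surface, if the arm or the gripper's body presses on something with over 40 N, if the wrist force passes 120 N, or if a joint passes its speed limit or range.

## Robot

A 7-joint arm with a two-finger parallel gripper is mounted at the origin on the work surface. World frame = base frame: x ahead of the robot, y to its left, z up, the work surface at z = 0. Lengths are in m, angles in rad, forces in N, time in s.
With the tool pointing down it reaches from about 0.4 to 0.85 m from the base axis. Payload 4.5 kg.
Tool frame: the origin (TCP) lies midway between the tips of the shut fingers; the grasp point (between the pads) lies 19 mm behind it; z points along the fingers, y is the line along which they close (so a half turn about z gives the same grasp; the last joint's range is limited). The gripper opens to 88 mm and grips with 3 to 60 N. Pads are 18 mm wide; open, the fingers measure 123 mm over their backs; the gripper's body (75 mm by 187 mm) begins 45 mm behind the grasp point.
Start: joints at [1.248, 0.689, -0.195, 1.565, 0.157, 0.902, -0.215], TCP at [0.218, -0.586, 0.239] pointing down, gripper open.
Joint ranges: [-3.01, 3.01], [-0.46, 2.08], [-1.47, 1.51], [0.13, 2.56], [-1, 4.14], [0.04, 2.09], [-2.66, 2.66]. Speed limits (rad/s): [2.57, 2.57, 3.14, 3.14, 3.14, 3.14, 3.14].

## Interface

Orientations are given as a unit quaternion [x, y, z, w].
In Python, from plant import r gives the robot as it stands.
- The arm moves only by the tool carry_out, never from a script. Its argument "plan" is a list of rows, each an object with "rot": the turn, a rotation vector about the tool's x, y, z in rad, a list of three; "xyz": the shift along the tool's x, y, z in m, a list of three; "grip": the closure in counts, from 0 (fully open) to 255 (shut). In form: [{"rot": [wx, wy, wz], "xyz": [dx, dy, dz], "grip": grip}, ...]. A call has 1 to 8 rows; each row is the pose to reach, as a shift and turn from the pose commanded when the call began, along the tool's axes at that moment; what a row does not reach only later rows make up. A row lasts 1/12 s, in which the tool goes at most 41.7 mm and 7.16 degrees, less where a joint would pass 70% of its speed; a pose out of reach is approached as far as the arm can. A call with a gripper value outside its range is refused whole. The fingers move at their own pace and stop on an object; "squeeze" is the grip in N (left out, the last holds). Time passes only in rows, so rows that repeat a pose let the fingers close. It gives the time, the measured TCP pose, the force, the opening and the grip force at its end, in the units of the state.
- r.get_state(): the state, without advancing time (a new reading comes with each control period).
- r.snapshot(name): name is "scene" or "top" or "wrist"; returns the picture (480x640x3 uint8, red, green, blue); there is no depth.
- r.camera_params(name): a dict with "fx", "fy", "cx", "cy" (pixels), "distortion" ([k1, k2, p1, p2, k3] as OpenCV has them; the pictures are not rectified), "position" and "attitude" of the camera in the world; the wrist camera has in their place "hand_eye" (4x4, takes a point from camera to tool coordinates, whose origin is the TCP and whose axes are the flange's). Camera axes: x right, y down, z forward; pixel columns grow to the right and rows downward; lengths in m; the calibration is good to about 2 mm. A picture is of the moment at which its call begins: read the wrist's pose just before it. camera_params takes no time and is no camera call.
- r.finish_job(): hands the job in; it is judged then, once.
The state is a dict: "clock": time; "q": joint angles; "qd": joint speeds; "joint_torque": joint torques, N m; "tool_pos": TCP position; "eef_rot": TCP orientation; "contact_force": force on the tool from outside, world axes, zero at the start; "moment": the same for the moment, N m; "opening": opening from 0.0 (shut) to 1.0 (fully open); "finger_force": force on a finger pad.
Only numpy, scipy, OpenCV 4.12 (cv2) and the standard library are available. Lean on these libraries where they do the work, as an engineer would, in place of code of your own. Each camera call takes 0.05 s, during which the arm holds its last target. There are 200 camera calls.

## Working session

There is one attempt and no reset: what is moved stays moved. The work goes in short steps, Python scripts to look and compute and a tool call to move; the robot and the scene stay as the last step left them, time stands still between calls to the robot, and variables do not carry over. Pictures are saved under pics/ and viewed, at most 10 in all, crops included, and the job is handed in when it is done.

Besides the shell and the picture viewer there is one more tool, called after "Request:" as name(argument=value, ...), one argument or row to a line, values as JSON. carry_out: Moves the arm, as the interface text tells. Its arguments: {"type":"object","properties":{"plan":{"type":"array"},"squeeze":{"type":"number"}},"required":["plan"]}

```bash
ls; mkdir -p pics
python3 - <<'E'
from plant import r
import cv2,json
s=r.get_state();print({k:(v if not hasattr(v,'tolist') else v.tolist()) for k,v in s.items()})
for n in("scene","top","wrist"):
    print(n,r.camera_params(n))
for n in("scene","top"):
    cv2.imwrite(f"pics/{n}0.png",r.snapshot(n)[:,:,::-1])
E
```

```text
pics
{'clock': 0.0, 'q': [1.2478226987924301, 0.6899841902061215, -0.19454078567437622, 1.5663390217445419, 0.15733726089478578, 0.9025038752417629, -0.21510340753012439], 'qd': [4.643587304007884e-05, 0.0005254686391867774, -0.00016474101006620033, 0.0006450716593947344, -0.0004900983248591179, 0.00020403934582980087, -0.0007373844227364806], 'joint_torque': [-0.00035258183743280824, -52.75558590888977, -1.2668771669268608, -15.342772006988525, -0.05252359667792916, 0.006459627620643005, 0.0002033325699812849], 'tool_pos': [0.2180203985261843, -0.5850663373202756, 0.23791193167962904], 'eef_rot': [0.9841197858461537, 0.17750324983085689, -0.00023427667244590896, -0.0008879865122451427], 'contact_force': [0.26547688203871456, -0.10760349692028277, 0.6364752067528457], 'moment': [-0.00882927069662622, 0.05433104213250763, 0.022658468023556897], 'finger_force': 0.0, 'opening': 1.0009163664329388}
scene {'fx': 510.7066078113072, 'fy': 510.7066078113072, 'cx': 321.09551069000264, 'cy': 240.43335781413015, 'distortion': array([-0.047116,  0.      ,  0.      ,  0.      ,  0.      ]), 'posi
[... 305 characters left out ...]
,  0.        ]), 'position': array([ 0.4221622 , -0.02826954,  1.16973296]), 'attitude': array([-0.69980356,  0.71054783, -0.04881794,  0.05489596])}
wrist {'fx': 430.0395775476053, 'fy': 430.0395775476053, 'cx': 318.87915235147995, 'cy': 237.62126438818277, 'distortion': array([-0.06050115,  0.        ,  0.        ,  0.        ,  0.        ]), 'hand_eye': array([[-4.85084300e-04, -9.53221477e-01, -3.02272361e-01,
         7.76198645e-02],
       [ 9.99999865e-01, -5.18437624e-04,  3.01107366e-05,
         6.78368259e-05],
       [-1.85411565e-04, -3.02272305e-01,  9.53221600e-01,
        -1.44989359e-01],
       [ 0.00000000e+00,  0.00000000e+00,  0.00000000e+00,
         1.00000000e+00]])}
```

View pics/top0.png

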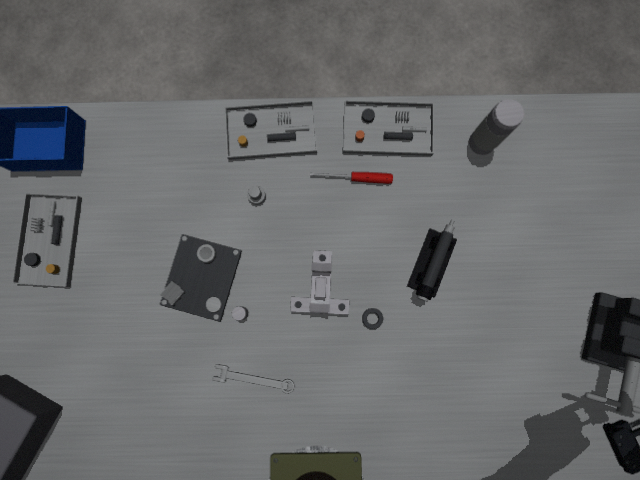

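View pics/scene0.png

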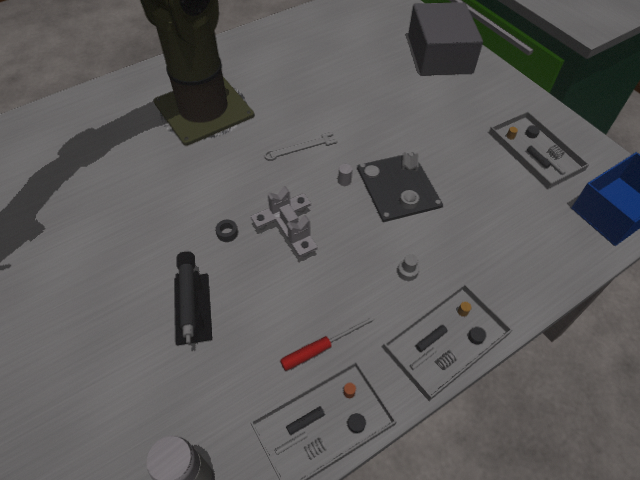

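The top view shows the base plate with its cone at (205,253), groove at (172,294) and flat at (213,304). It also shows the stage with its stem up (nose at (321,258), block at (320,288)), and the injector from (425,295) to (452,225) with the nozzle up. I'll enlarge these areas.

Run:
```python
import cv2,numpy as np
t=cv2.imread("pics/top0.png")
def c(x,y,w,h,k):
    return cv2.resize(t[y:y+h,x:x+w],None,fx=k,fy=k,interpolation=cv2.INTER_CUBIC)
a=np.hstack([c(150,230,100,100,4),c(275,235,100,100,4)])
b=c(390,210,100,100,4)
b=np.hstack([cv2.convertScaleAbs(b,alpha=2.2)]) 
a=cv2.convertScaleAbs(a,alpha=1.5)
cv2.imwrite("pics/c1.png",a);cv2.imwrite("pics/c2.png",b)
```

```text
(no output)
```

View pics/c1.png

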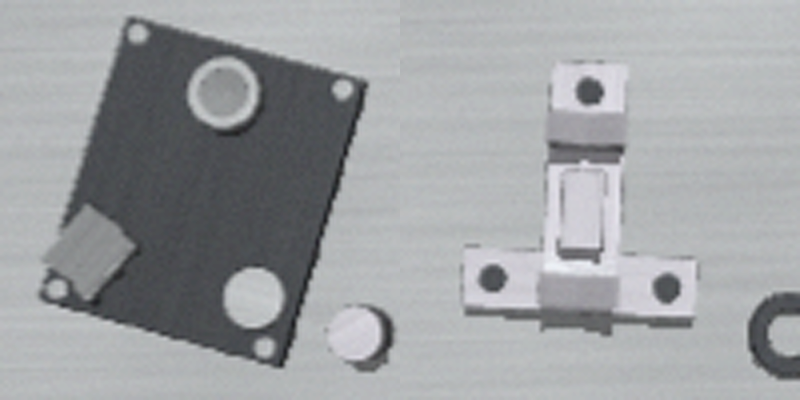

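View pics/c2.png

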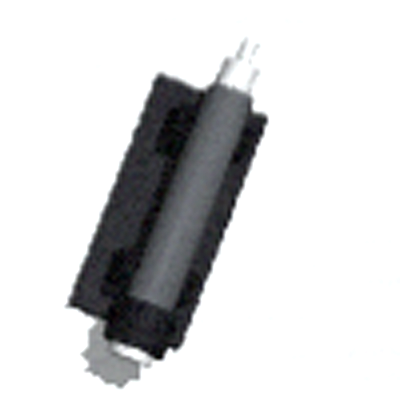

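Crop positions read (4x):
- **Base:** plate corners at (127,16), (367,82), (283,366), (40,297), cone (224,94), flat (254,298), groove (90,254).
- **Stage:** dark screw marks at (590,91), (492,278), (667,287), block top at about (582,210).
- **Injector:** barrel ends at about (236,92) and (158,298).

```bash
cat > h.py <<'E'
import numpy as np,cv2
from scipy.spatial.transform import Rotation as R
from scipy.optimize import least_squares
from plant import r
def cam(name,s=None):
    p=r.camera_params(name)
    K=np.array([[p['fx'],0,p['cx']],[0,p['fy'],p['cy']],[0,0,1]])
    if 'hand_eye' in p:
        s=s or r.get_state()
        T=np.eye(4);T[:3,:3]=R.from_quat(s['eef_rot']).as_matrix();T[:3,3]=s['tool_pos']
        T=T@p['hand_eye'];return K,p['distortion'],T[:3,:3],T[:3,3]
    return K,p['distortion'],R.from_quat(p['attitude']).as_matrix(),np.array(p['position'])
def proj(c,P):
    K,d,Rm,t=c
    return cv2.projectPoints(np.asarray(P,float).reshape(-1,1,3),cv2.Rodrigues(Rm.T)[0],-Rm.T@t,K,d)[0].reshape(-1,2)
def world(v,P):
    P=np.asarray(P,float);Q=P.copy();Q[:,:2]=P[:,:2]@np.array([[np.cos(v[2]),np.sin(v[2])],[-np.sin(v[2]),np.cos(v[2])]])+v[:2];return Q
def fit(obs,v0):
    "obs: list of (cam, pts_mm (n,3), px (n,2)) ; returns x,y,yaw and residuals"
    f=lambda v:np.concatenate([(proj(c,world(v,np.array(P)/1e3))-px).ravel() for c,P,px in obs])
    s=least_squares(f,v0,loss='soft_l1');return s.x,f(s.x).reshape(-1,2)
def crop(px,x,y,k):return (np.array(px,float)+.5)/k-.5+[x,y]
def show(name,v,e):print(name,np.round(v,4),'res',np.round(e,1).tolist())
E
python3 - <<'E'
from h import *
c=cam("top")
o=[(c,[[100,75,12],[100,-75,12],[-75,-75,12],[-75,75,12],[70,0,31],[-40,-50,20],[-40,50,31]],crop([(127,16),(367,82),(283,366),(40,297),(224,94),(254,298),(90,254)],150,230,4))]
show('base',*fit(o,[.5,.2,0]))
o=[(c,[[70,0,36],[-40,50,36],[-40,-50,36],[0,0,70]],crop([(190,91),(92,278),(267,287),(182,210)],275,235,4))]
show('stage',*fit(o,[.5,0,0]))
o=[(c,[[66,0,60],[-66,0,60]],crop([(236,92),(158,298)],390,210,4))]
show('inj',*fit(o,[.5,-.3,0]))
s=r.get_state();print(R.from_quat(s['eef_rot']).as_matrix().round(3))
E
```

```text
base [ 0.4894  0.2698 -0.2782] res [[0.3, 0.0], [-0.0, -0.4], [-0.1, 0.4], [-0.2, 0.7], [0.2, -0.3], [0.5, -0.0], [-0.6, -0.4]]
stage [ 0.471  -0.0173 -0.068 ] res [[-0.1, 0.2], [0.1, -0.1], [-0.1, -0.0], [0.1, -0.1]]
inj [ 0.5328 -0.2881 -0.4026] res [[0.3, -1.0], [-0.3, 1.0]]
[[ 0.937  0.349 -0.001]
 [ 0.349 -0.937  0.001]
 [-0.    -0.002 -1.   ]]
```

Request:
carry_out(
  plan=[
    {"rot":[0,0,0.424],"xyz":[0.289,-0.197,-0.03],"grip":0},
    {"rot":[0,0,0.424],"xyz":[0.289,-0.197,-0.03],"grip":0},
    {"rot":[0,0,0.424],"xyz":[0.289,-0.197,-0.03],"grip":0},
    {"rot":[0,0,0.424],"xyz":[0.289,-0.197,-0.03],"grip":0},
    {"rot":[0,0,0.424],"xyz":[0.289,-0.197,-0.03],"grip":0},
    {"rot":[0,0,0.424],"xyz":[0.289,-0.197,-0.03],"grip":0},
    {"rot":[0,0,0.424],"xyz":[0.289,-0.197,-0.03],"grip":0},
    {"rot":[0,0,0.424],"xyz":[0.289,-0.197,-0.03],"grip":0},
  ],
)

```text
clock: 0.77
tool_pos: [0.4107, -0.3125, 0.2672]
eef_rot: [0.999, -0.034, -0.0, -0.0]
contact_force: [0.5, -0.1, 0.3]
opening: 1.0
finger_force: 0.0
```

```bash
cat > snap.py <<'E'
import sys,json
from h import *
n=sys.argv[1];s=r.get_state()
cv2.imwrite(f"pics/{n}.png",r.snapshot("wrist")[:,:,::-1])
json.dump({k:np.array(s[k]).tolist() for k in('tool_pos','eef_rot')},open(f"{n}.json","w"))
print(s['tool_pos'],s['eef_rot'],s['contact_force'],s['opening'])
E
python3 snap.py w1
```

```text
[ 0.41071385 -0.31252955  0.26719406] [ 9.99435542e-01 -3.35933382e-02 -2.62910053e-04 -1.25136515e-04] [ 0.54695824 -0.11270211  0.30706357] 0.9999472579170329
```

Request:
carry_out(
  plan=[
    {"rot":[0,0,0],"xyz":[0.041,-0.424,0],"grip":0},
    {"rot":[0,0,0],"xyz":[0.041,-0.424,0],"grip":0},
    {"rot":[0,0,0],"xyz":[0.041,-0.424,0],"grip":0},
    {"rot":[0,0,0],"xyz":[0.041,-0.424,0],"grip":0},
    {"rot":[0,0,0],"xyz":[0.041,-0.424,0],"grip":0},
    {"rot":[0,0,0],"xyz":[0.041,-0.424,0],"grip":0},
    {"rot":[0,0,0],"xyz":[0.041,-0.424,0],"grip":0},
    {"rot":[0,0,0],"xyz":[0.041,-0.424,0],"grip":0},
  ],
)

```text
clock: 1.48
tool_pos: [0.4641, 0.0161, 0.2671]
eef_rot: [0.999, -0.034, -0.0, 0.0]
contact_force: [1.1, -0.5, 1.5]
opening: 0.995
finger_force: 0.0
```

Request:
carry_out(
  plan=[
    {"rot":[0,0,0],"xyz":[0.01,-0.092,0],"grip":0},
    {"rot":[0,0,0],"xyz":[0.01,-0.092,0],"grip":0},
    {"rot":[0,0,0],"xyz":[0.01,-0.092,0],"grip":0},
    {"rot":[0,0,0],"xyz":[0.01,-0.092,0],"grip":0},
  ],
)

```text
clock: 1.82
tool_pos: [0.4807, 0.1097, 0.2669]
eef_rot: [1.0, -0.03, 0.0, -0.001]
contact_force: [-0.5, -0.6, 0.2]
opening: 0.993
finger_force: 0.0
```

```bash
python3 snap.py w2;python3 -c "
import cv2,numpy as np
a=cv2.imread('pics/w1.png');b=cv2.imread('pics/w2.png')
a=cv2.convertScaleAbs(a,alpha=1.8)
cv2.imwrite('pics/w1b.png',a)
b=cv2.resize(cv2.convertScaleAbs(b,alpha=1.4),(800,600),interpolation=cv2.INTER_CUBIC);cv2.imwrite('pics/w2b.png',b)"
```

```text
[0.48068262 0.10974435 0.26688618] [ 9.99556649e-01 -2.97576289e-02  3.30200699e-05 -9.93913235e-04] [-0.47880539 -0.64363252  0.23017043] 0.9934466747649631
```

View pics/w2b.png

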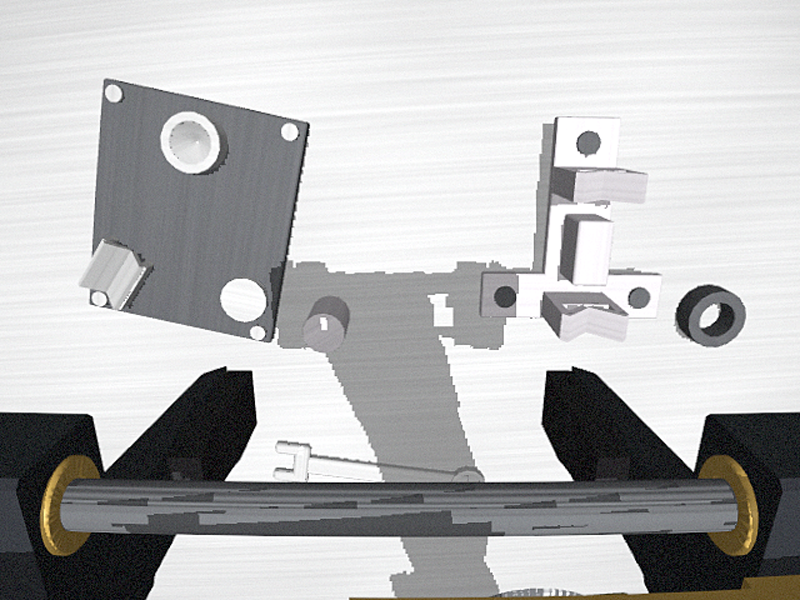

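View pics/w1b.png

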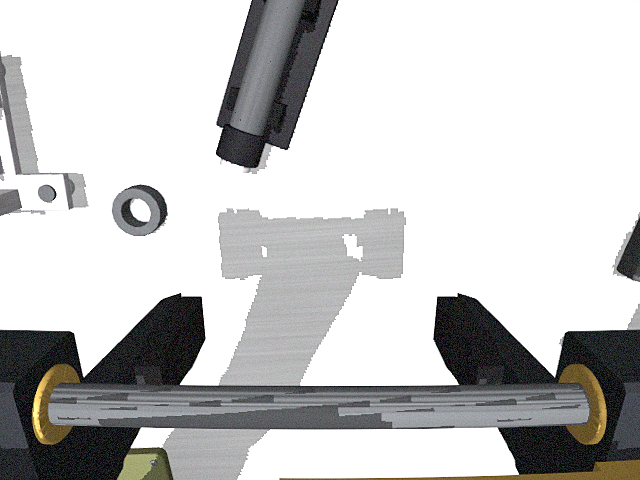

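Wrist view (1.25x):
- **Base:** corners (106,80), (308,123), (273,342), cone (191,141), flat (243,299).
- **Stage:** screw marks (588,142), (505,296), (638,298), stem end corners (557,117), (620,117).

The second view cuts off the injector's nozzle end, so I'll look at that closer later.

Run:
```python
from h import *
import json
c=cam("wrist",json.load(open('w2.json')));t=cam("top")
ob=(c,[[100,75,12],[100,-75,12],[-75,-75,12],[70,0,31],[-40,-50,20]],crop([(106,80),(308,123),(273,342),(191,141),(243,299)],0,0,1.25))
ot=(t,[[100,75,12],[100,-75,12],[-75,-75,12],[-75,75,12],[70,0,31],[-40,-50,20],[-40,50,31]],crop([(127,16),(367,82),(283,366),(40,297),(224,94),(254,298),(90,254)],150,230,4))
show('baseW',*fit([ob],[.5,.2,0]));show('both',*fit([ob,ot],[.5,.2,0]))
os=(c,[[70,0,36],[-40,50,36],[-40,-50,36],[87,22,36],[87,-22,36],[-57,67,36],[-57,-67,36]],crop([(588,142),(505,296),(638,298),(557,117),(620,117),(482,317),(659,318)],0,0,1.25))
o2=(t,[[70,0,36],[-40,50,36],[-40,-50,36],[0,0,70]],crop([(190,91),(92,278),(267,287),(182,210)],275,235,4))
show('stageW',*fit([os],[.5,0,0]));show('both',*fit([os,o2],[.5,0,0]))
s=r.get_state();print(s['clock'],s['tool_pos'],R.from_quat(s['eef_rot']).as_matrix().round(4))
```

```text
baseW [ 0.4912  0.2682 -0.2792] res [[-2.6, -2.4], [0.9, -1.3], [-0.5, 1.4], [-0.1, 0.8], [1.3, 0.8]]
both [ 0.4904  0.2687 -0.2779] res [[-3.1, -1.3], [0.4, -0.4], [-0.8, 2.1], [-0.6, 1.8], [1.0, 1.6], [0.7, -0.4], [0.4, -0.8], [0.3, -0.1], [0.3, 0.3], [0.6, -0.8], [0.9, -0.5], [-0.2, -0.9]]
stageW [ 0.472  -0.0181 -0.0592] res [[-0.6, 0.3], [0.2, 0.5], [0.8, -1.1], [0.1, -0.9], [1.3, -0.1], [-0.7, 1.2], [-0.8, 0.1]]
both [ 0.4719 -0.018  -0.0598] res [[-0.7, 0.4], [0.0, 0.6], [0.6, -0.9], [0.1, -0.8], [1.3, 0.0], [-0.9, 1.3], [-1.0, 0.3], [-0.1, -0.2], [0.5, -0.3], [0.3, -0.6], [0.4, -0.5]]
1.8667 [0.48029983 0.1063184  0.26679934] [[ 9.98e-01 -6.40e-02 -8.00e-04]
 [-6.40e-02 -9.98e-01 -3.00e-04]
 [-8.00e-04  4.00e-04 -1.00e+00]]
```

Request:
carry_out(
  plan=[
    {"rot":[0,0,0],"xyz":[-0.001,0.124,0.02],"grip":0},
    {"rot":[0,0,0],"xyz":[-0.001,0.124,0.02],"grip":0},
    {"rot":[0,0,0],"xyz":[-0.001,0.124,0.04],"grip":0},
    {"rot":[0,0,0],"xyz":[-0.001,0.124,0.08],"grip":0},
    {"rot":[0,0,0],"xyz":[-0.001,0.124,0.12],"grip":0},
    {"rot":[0,0,0],"xyz":[-0.001,0.124,0.14],"grip":0},
    {"rot":[0,0,0],"xyz":[-0.001,0.124,0.14],"grip":0},
  ],
)

```text
clock: 2.45
tool_pos: [0.4674, -0.0215, 0.1237]
eef_rot: [0.999, -0.036, -0.005, 0.001]
contact_force: [-0.1, -0.1, -0.4]
opening: 0.999
finger_force: 0.0
```

```bash
python3 snap.py w3
python3 - <<'E'
from h import *
import json
c=cam("wrist",json.load(open('w3.json')))
P=[[70,0,36],[-40,50,36],[-40,-50,36],[22,12,70],[22,-12,70],[-22,-12,70],[-22,12,70]]
print(proj(c,world([.4717,-.0175,-.064],np.array(P)/1e3)).round(0).tolist())
i=cv2.imread('pics/w3.png')
cv2.imwrite('pics/w3b.png',cv2.resize(i,(800,600)))
E
```

```text
[ 0.46742073 -0.02146322  0.12373971] [ 0.99934754 -0.03580792 -0.00457819  0.00115106] [-0.13133913 -0.12949282 -0.4108151 ] 0.9986088149801419
[[308.0, 108.0], [228.0, 301.0], [395.0, 299.0], [283.0, 214.0], [334.0, 214.0], [333.0, 298.0], [286.0, 298.0]]
```

View pics/w3b.png

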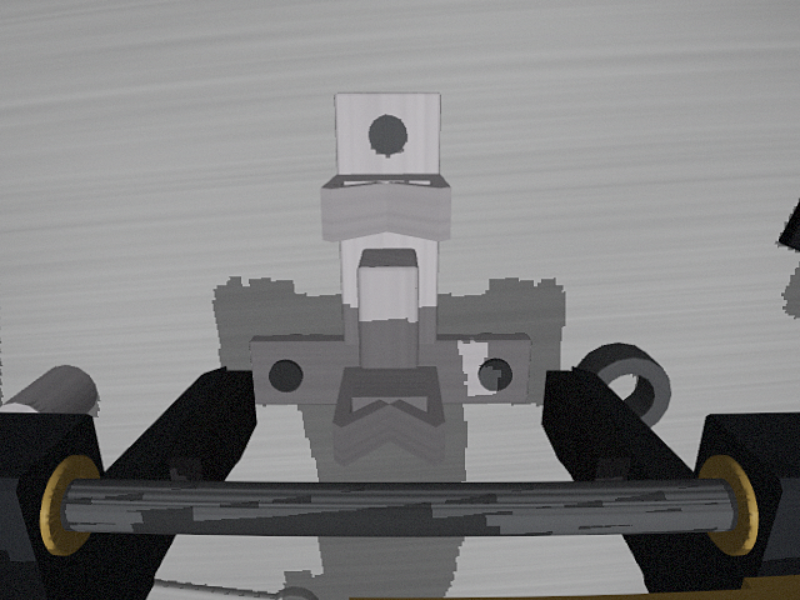

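Screw marks are at (310,107), (229,301), (396,300) in full-resolution pixels, within 2 px of the prediction, and the block is centred between the fingers. I'll descend and grip.

Request:
carry_out(
  plan=[
    {"rot":[0,0,0],"xyz":[0,0,0.0],"grip":0},
    {"rot":[0,0,0],"xyz":[0,0,0.025],"grip":0},
    {"rot":[0,0,0],"xyz":[0,0,0.05],"grip":0},
    {"rot":[0,0,0],"xyz":[0,0,0.07],"grip":0},
    {"rot":[0,0,0],"xyz":[0,0,0.08],"grip":0},
    {"rot":[0,0,0],"xyz":[0,0,0.086],"grip":0},
    {"rot":[0,0,0],"xyz":[0,0,0.086],"grip":0},
    {"rot":[0,0,0],"xyz":[0,0,0.086],"grip":100},
  ],
  squeeze=40,
)

```text
clock: 3.17
tool_pos: [0.472, -0.0184, 0.0423]
eef_rot: [0.999, -0.034, 0.001, 0.0]
contact_force: [0.7, 1.1, 0.1]
opening: 0.945
finger_force: 0.0
```

Request:
carry_out(
  plan=[
    {"rot":[0,0,0],"xyz":[0,0,0],"grip":160},
    {"rot":[0,0,0],"xyz":[0,0,0],"grip":200},
    {"rot":[0,0,0],"xyz":[0,0,0],"grip":255},
    {"rot":[0,0,0],"xyz":[0,0,0],"grip":255},
    {"rot":[0,0,0],"xyz":[0,0,0],"grip":255},
    {"rot":[0,0,0],"xyz":[0,0,0],"grip":255},
  ],
)

```text
clock: 3.67
tool_pos: [0.4713, -0.0182, 0.0413]
eef_rot: [0.999, -0.034, 0.0, 0.0]
contact_force: [-0.4, 1.0, 0.2]
opening: 0.494
finger_force: 0.0
```

Request:
carry_out(
  plan=[
    {"rot":[0,0,0],"xyz":[0,0,0],"grip":255},
    {"rot":[0,0,0],"xyz":[0,0,0],"grip":255},
    {"rot":[0,0,0],"xyz":[0,0,0],"grip":255},
    {"rot":[0,0,0],"xyz":[0,0,0],"grip":255},
    {"rot":[0,0,0],"xyz":[0,0,0],"grip":255},
    {"rot":[0,0,0],"xyz":[0,0,0],"grip":255},
  ],
)

```text
clock: 4.17
tool_pos: [0.4713, -0.0181, 0.0412]
eef_rot: [0.999, -0.034, 0.0, -0.0]
contact_force: [-0.6, 1.0, -0.3]
opening: 0.267
finger_force: 40.0
```

Request:
carry_out(
  plan=[
    {"rot":[0,0,0],"xyz":[0,0,-0.01],"grip":255},
    {"rot":[0,0,0],"xyz":[0,0,-0.03],"grip":255},
    {"rot":[0,0,0],"xyz":[0,0,-0.055],"grip":255},
    {"rot":[0,0,0],"xyz":[0,0,-0.08],"grip":255},
    {"rot":[0,0,0],"xyz":[0,0,-0.095],"grip":255},
    {"rot":[0,0,0],"xyz":[0,0,-0.1],"grip":255},
    {"rot":[0,0,0],"xyz":[0,0,-0.1],"grip":255},
    {"rot":[0,0,0],"xyz":[0,0,-0.1],"grip":255},
  ],
)

```text
clock: 4.83
tool_pos: [0.4706, -0.0182, 0.1408]
eef_rot: [0.999, -0.034, -0.001, 0.0]
contact_force: [1.0, 0.4, -6.5]
opening: 0.267
finger_force: 40.0
```

```bash
python3 snap.py w4
python3 - <<'E'
from h import *
s=r.get_state();M=R.from_quat(s['eef_rot']).as_matrix();print(s['clock'],s['finger_force'],M.round(4).tolist(),R.from_matrix(M).as_euler('xyz'))
tgt=world([.490,.2692,-.278],[[0,0,.141]])[0]
print(M.T@(tgt-s['tool_pos']))
E
```

```text
[ 0.47057333 -0.01820971  0.14082171] [ 9.99436428e-01 -3.35635107e-02 -5.57070688e-04  8.83555243e-05] [ 0.95039031  0.37100766 -6.50314327] 0.2672791501920353
4.8833 39.99972461722791 [[0.9977, -0.0671, -0.0021], [-0.0671, -0.9977, -0.0002], [-0.0021, 0.0003, -1.0]] [ 3.14128122e+00  2.08431624e-03 -6.71473702e-02]
[ 0.00032269 -0.28808809 -0.00071612]
```

Request:
carry_out(
  plan=[
    {"rot":[0,0,0.02],"xyz":[0,-0.015,0],"grip":255},
    {"rot":[0,0,0.05],"xyz":[0,-0.045,0],"grip":255},
    {"rot":[0,0,0.08],"xyz":[0,-0.08,0],"grip":255},
    {"rot":[0,0,0.11],"xyz":[0,-0.12,0],"grip":255},
    {"rot":[0,0,0.14],"xyz":[0,-0.16,0],"grip":255},
    {"rot":[0,0,0.17],"xyz":[0,-0.2,0],"grip":255},
    {"rot":[0,0,0.2],"xyz":[0,-0.235,0],"grip":255},
    {"rot":[0,0,0.211],"xyz":[0,-0.265,0],"grip":255},
  ],
)

```text
clock: 5.55
tool_pos: [0.4875, 0.2495, 0.1394]
eef_rot: [0.99, -0.138, -0.001, 0.0]
contact_force: [1.1, 0.4, -5.6]
opening: 0.267
finger_force: 40.0
```

Request:
carry_out(
  plan=[
    {"rot":[0,0,0],"xyz":[0.005,-0.015,0.01],"grip":255},
    {"rot":[0,0,0],"xyz":[0.005,-0.022,0.02],"grip":255},
    {"rot":[0,0,0],"xyz":[0.005,-0.022,0.03],"grip":255},
    {"rot":[0,0,0],"xyz":[0.005,-0.022,0.03],"grip":255},
    {"rot":[0,0,0],"xyz":[0.005,-0.022,0.03],"grip":255},
    {"rot":[0,0,0],"xyz":[0.005,-0.022,0.03],"grip":255},
  ],
)

```text
clock: 6.05
tool_pos: [0.4996, 0.2635, 0.1109]
eef_rot: [0.99, -0.14, -0.001, 0.001]
contact_force: [-0.2, -0.2, -5.2]
opening: 0.269
finger_force: 40.0
```

```bash
python3 snap.py w5
python3 - <<'E'
from h import *
s=r.get_state();M=R.from_quat(s['eef_rot']).as_matrix();print(s['clock'],s['contact_force'],R.from_matrix(M).as_euler('xyz'))
print(M.T@(np.array([.490,.2692,.061])-s['tool_pos']))
b=r.snapshot("top")[:,:,::-1]
i=cv2.imread('pics/w5.png')
i=cv2.convertScaleAbs(i[:400],alpha=1.6)
z=cv2.resize(cv2.convertScaleAbs(b[225:335,150:260],alpha=1.5),(400,400),interpolation=cv2.INTER_CUBIC)
cv2.imwrite('pics/top5.png',b)
o=np.zeros((400,800,3),np.uint8);o[:,:400]=i[:400,120:520];o[:,400:]=z
cv2.imwrite('pics/w5b.png',o)
E
```

```text
[0.49963514 0.26352084 0.11087897] [ 9.90145885e-01 -1.40034128e-01 -5.04129828e-04  1.14691257e-03] [-0.20369888 -0.17858323 -5.20422747] 0.2694600943369238
6.1 [ 0.4136666   0.20462708 -6.24701799] [ 3.14043792e+00 -8.22311192e-05 -2.80660008e-01]
[-0.0110385  -0.00214559  0.05033659]
```

View pics/w5b.png

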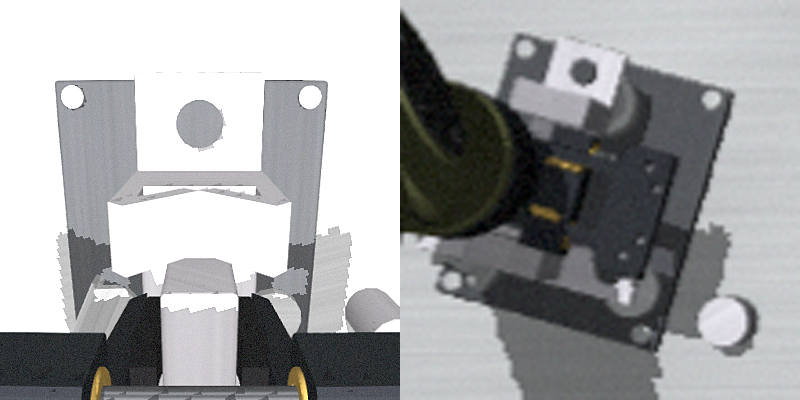

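Left half (wrist, offset 120): plate's far corners at (175,81), (447,80), stage screw at (320,123), stem end corners at (255,72), (386,72). The right half shows the stage above the plate with its nose close to the cone.

Run:
```python
from h import *
import json
s=json.load(open('w5.json'));c=cam("wrist",s);dz=(s['tool_pos'][2]-.041)*1e3
b=fit([(c,[[100,75,12],[100,-75,12]],np.array([(175,81),(447,80)]))],[.49,.27,-.28]);show('base',*b)
g=fit([(c,[[70,0,36+dz],[87,22,36+dz],[87,-22,36+dz]],np.array([(320,123),(255,72),(386,72)]))],[.5,.27,-.28]);show('stage',*g)
t=cam("top")
g=fit([(t,[[70,0,36+dz]],np.array([(583,72)])*[.275,.275]+[150-110,225]),(t,[[70,0,36+dz]],np.array([(583,72)])*[.275,.275]+[150-110,225])],[.5,.27,-.28]);show('stageTop',*g)
s=json.load(open('w4.json'));c=cam("wrist",s)
print(s)
s=r.get_state();print(s['tool_pos'])
```

```text
base [ 0.4904  0.2696 -0.2787] res [[-2.9, 0.1], [2.8, 0.1]]
stage [ 0.4999  0.2625 -0.282 ] res [[0.1, 1.3], [-1.7, -0.4], [1.0, -0.3]]
stageTop [ 0.4985  0.2641 -0.2804] res [[-0.0, -0.0], [-0.0, -0.0]]
{'tool_pos': [0.4705733341742361, -0.018209712039235215, 0.14082171136214824], 'eef_rot': [0.999436427501365, -0.033563510675418184, -0.0005570706878747901, 8.835552431221722e-05]}
[0.50017473 0.26461177 0.11158857]
```

Request:
carry_out(
  plan=[
    {"rot":[0,0,0],"xyz":[-0.011,-0.002,0],"grip":255},
    {"rot":[0,0,0],"xyz":[-0.011,-0.002,0.01],"grip":255},
    {"rot":[0,0,0],"xyz":[-0.011,-0.002,0.025],"grip":255},
    {"rot":[0,0,0],"xyz":[-0.011,-0.002,0.037],"grip":255},
    {"rot":[0,0,0],"xyz":[-0.011,-0.002,0.042],"grip":255},
    {"rot":[0,0,0],"xyz":[-0.011,-0.002,0.044],"grip":255},
    {"rot":[0,0,0],"xyz":[-0.011,-0.002,0.045],"grip":255},
    {"rot":[0,0,0],"xyz":[-0.011,-0.002,0.046],"grip":255},
  ],
)

```text
clock: 6.82
tool_pos: [0.4902, 0.271, 0.0653]
eef_rot: [0.99, -0.139, 0.0, -0.0]
contact_force: [-0.0, -0.8, -5.5]
opening: 0.268
finger_force: 40.0
```

Request:
carry_out(
  plan=[
    {"rot":[0,0,0],"xyz":[0,0,0.001],"grip":255},
    {"rot":[0,0,0],"xyz":[0,0,0.002],"grip":255},
    {"rot":[0,0,0],"xyz":[0,0,0.003],"grip":255},
    {"rot":[0,0,0],"xyz":[0,0,0.003],"grip":255},
    {"rot":[0,0,0],"xyz":[0,0,0.003],"grip":255},
  ],
)

```text
clock: 7.23
tool_pos: [0.4899, 0.271, 0.0623]
eef_rot: [0.99, -0.139, 0.0, -0.0]
contact_force: [0.5, -0.3, -5.9]
opening: 0.268
finger_force: 40.0
```

Request:
carry_out(
  plan=[
    {"rot":[0,0,0],"xyz":[0,0.001,0.0005],"grip":255},
    {"rot":[0,0,0],"xyz":[0,0.001,0.001],"grip":255},
    {"rot":[0,0,0],"xyz":[0,0.001,0.0015],"grip":255},
    {"rot":[0,0,0],"xyz":[0,0.001,0.0015],"grip":255},
  ],
)

```text
clock: 7.57
tool_pos: [0.4904, 0.2705, 0.0613]
eef_rot: [0.99, -0.139, 0.001, -0.001]
contact_force: [0.2, 0.9, -0.2]
opening: 0.265
finger_force: 40.0
```

Request:
carry_out(
  plan=[
    {"rot":[0,0,0],"xyz":[0,0,0.0005],"grip":255},
    {"rot":[0,0,0],"xyz":[0,0,0.0005],"grip":255},
    {"rot":[0,0,0],"xyz":[0,0,0.0005],"grip":255},
    {"rot":[0,0,0],"xyz":[0,0,0.0005],"grip":255},
  ],
  squeeze=3,
)

```text
clock: 7.9
tool_pos: [0.4904, 0.2706, 0.0607]
eef_rot: [0.99, -0.139, 0.001, -0.001]
contact_force: [0.9, 1.8, 4.9]
opening: 0.272
finger_force: 3.0
```

Request:
carry_out(
  plan=[
    {"rot":[0,0,0],"xyz":[0,0,0],"grip":150},
    {"rot":[0,0,0],"xyz":[0,0,0],"grip":150},
    {"rot":[0,0,0],"xyz":[0,0,0],"grip":150},
    {"rot":[0,0,0],"xyz":[0,0,0],"grip":150},
  ],
)

```text
clock: 8.23
tool_pos: [0.4891, 0.2695, 0.0598]
eef_rot: [0.99, -0.139, -0.0, 0.001]
contact_force: [0.4, -0.7, -0.2]
opening: 0.408
finger_force: 0.0
```

Request:
carry_out(
  plan=[
    {"rot":[0,0,0],"xyz":[0,0,0],"grip":110},
    {"rot":[0,0,0],"xyz":[0,0,0],"grip":110},
    {"rot":[0,0,0],"xyz":[0,0,-0.01],"grip":110},
    {"rot":[0,0,0],"xyz":[0,0,-0.03],"grip":110},
    {"rot":[0,0,0],"xyz":[0,0,-0.07],"grip":0},
    {"rot":[0,0,0],"xyz":[0,0,-0.11],"grip":0},
    {"rot":[0,0,0],"xyz":[0,0,-0.13],"grip":0},
    {"rot":[0,0,0],"xyz":[0,0,-0.13],"grip":0},
  ],
)

```text
clock: 8.9
tool_pos: [0.4924, 0.2712, 0.1957]
eef_rot: [0.99, -0.139, 0.004, -0.003]
contact_force: [1.2, 0.6, 0.5]
opening: 0.848
finger_force: 0.0
```

Request:
carry_out(
  plan=[
    {"rot":[0,0,0],"xyz":[0,0,0],"grip":0},
    {"rot":[0,0,0],"xyz":[0,0,0],"grip":0},
    {"rot":[0,0,0],"xyz":[0,0,0],"grip":0},
  ],
)

```text
clock: 9.15
tool_pos: [0.4886, 0.2695, 0.1889]
eef_rot: [0.99, -0.139, -0.001, 0.001]
contact_force: [-0.5, 0.2, -0.5]
opening: 1.002
finger_force: 0.0
```

```bash
python3 snap.py w6
python3 - <<'E'
from h import *
import json
i=cv2.imread('pics/w6.png')
c=cam("wrist",json.load(open('w6.json')))
P=[[70,0,56],[-40,50,56],[-40,-50,56],[87,22,56],[87,-22,56]]
v=[.4904,.2695,-.2785]
print(proj(c,world(v,np.array(P)/1e3)).round(1).tolist())
print(proj(c,world(v,np.array([[100,75,12],[100,-75,12],[-75,-75,12]])/1e3)).round(1).tolist())
cv2.imwrite('pics/w6b.png',cv2.resize(cv2.convertScaleAbs(i[60:420,120:520],alpha=1.5),(660,594)))
E
```

```text
[0.48855449 0.26951289 0.18893894] [ 9.90351655e-01 -1.38569090e-01 -1.15157465e-03  9.38264248e-04] [-0.50148911  0.19481104 -0.52526224] 1.0022986093088595
[[316.8, 111.7], [245.5, 275.4], [388.5, 275.3], [280.8, 83.2], [352.6, 83.2]]
[[210.5, 67.0], [423.1, 67.0], [408.3, 293.8]]
```

View pics/w6b.png

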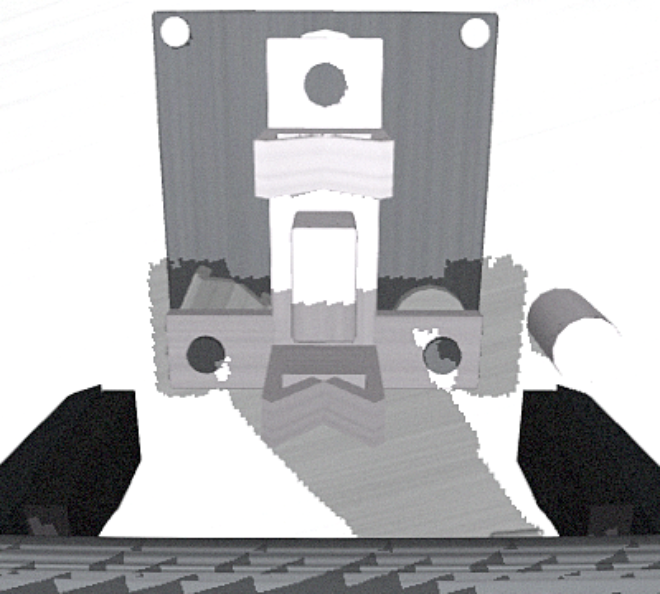

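Screw marks at (317,111), (245,275), (388,275) match the seated prediction within 1 px, so the stage is home. Next is the injector.

Request:
carry_out(
  plan=[
    {"rot":[0,0,0.122],"xyz":[0.183,0.528,-0.03],"grip":0},
    {"rot":[0,0,0.122],"xyz":[0.183,0.528,-0.03],"grip":0},
    {"rot":[0,0,0.122],"xyz":[0.183,0.528,-0.03],"grip":0},
    {"rot":[0,0,0.122],"xyz":[0.183,0.528,-0.03],"grip":0},
    {"rot":[0,0,0.122],"xyz":[0.183,0.528,-0.03],"grip":0},
    {"rot":[0,0,0.122],"xyz":[0.183,0.528,-0.03],"grip":0},
    {"rot":[0,0,0.122],"xyz":[0.183,0.528,-0.03],"grip":0},
    {"rot":[0,0,0.122],"xyz":[0.183,0.528,-0.03],"grip":0},
  ],
)

```text
clock: 9.87
tool_pos: [0.5071, -0.0643, 0.2071]
eef_rot: [0.98, -0.199, -0.001, 0.0]
contact_force: [1.4, 0.6, 0.7]
opening: 1.002
finger_force: 0.0
```

```bash
cat > d.py <<'E'
import sys
from h import *
x,y,z,w=map(float,sys.argv[1:])
s=r.get_state();M=R.from_quat(s['eef_rot']).as_matrix();e=R.from_matrix(M).as_euler('xyz')
print(s['clock'],s['tool_pos'],e,s['contact_force'],s['finger_force'],s['opening'])
c,n=np.cos(e[2]),np.sin(e[2])
M=np.array([[c,n,0],[n,-c,0],[0,0,-1]])
print('xyz',(M.T@(np.array([x,y,z])-s['tool_pos'])).round(4),'wz',round(e[2]-w,4))
E
python3 d.py .52 -.288 .20 -.40
```

```text
9.8667 [ 0.50711698 -0.06428599  0.20710768] [ 3.14074795e+00  2.21541504e-03 -4.00064553e-01] [1.43311145 0.55042238 0.70137459] 0.0 1.001780531803426
xyz [0.099  0.201  0.0071] wz -0.0001
```

Request:
carry_out(
  plan=[
    {"rot":[0,0,0],"xyz":[0.099,0.201,0.007],"grip":0},
    {"rot":[0,0,0],"xyz":[0.099,0.201,0.007],"grip":0},
    {"rot":[0,0,0],"xyz":[0.099,0.201,0.007],"grip":0},
    {"rot":[0,0,0],"xyz":[0.099,0.201,0.007],"grip":0},
    {"rot":[0,0,0],"xyz":[0.099,0.201,0.007],"grip":0},
    {"rot":[0,0,0],"xyz":[0.099,0.201,0.007],"grip":0},
    {"rot":[0,0,0],"xyz":[0.099,0.201,0.007],"grip":0},
    {"rot":[0,0,0],"xyz":[0.099,0.201,0.007],"grip":0},
  ],
)

```text
clock: 10.53
tool_pos: [0.5199, -0.2864, 0.1997]
eef_rot: [0.98, -0.2, -0.001, -0.0]
contact_force: [0.7, 0.7, 0.2]
opening: 1.0
finger_force: 0.0
```

Request:
carry_out(
  plan=[
    {"rot":[0,0,0],"xyz":[0,0,0],"grip":0},
    {"rot":[0,0,0],"xyz":[0,0,0],"grip":0},
    {"rot":[0,0,0],"xyz":[0,0,0],"grip":0},
  ],
)

```text
clock: 10.78
tool_pos: [0.5213, -0.2838, 0.2009]
eef_rot: [0.98, -0.197, -0.0, -0.001]
contact_force: [-0.2, -0.3, 0.5]
opening: 1.001
finger_force: 0.0
```

```bash
python3 snap.py w7
python3 - <<'E'
from h import *
import json
i=cv2.imread('pics/w7.png')
c=cam("wrist",json.load(open('w7.json')))
print(proj(c,world([.5328,-.2881,-.4026],np.array([[98,0,60],[66,0,60],[0,0,60],[-66,0,60]])/1e3)).round(1).tolist())
cv2.imwrite('pics/w7b.png',cv2.resize(cv2.convertScaleAbs(i[0:360,120:520],alpha=2.2),(660,594)))
E
```

```text
[ 0.52127522 -0.28383369  0.20093089] [ 9.80344268e-01 -1.97293404e-01 -3.09253930e-04 -5.76767619e-04] [-0.15231346 -0.3026052   0.52425099] 1.0009633339729842
[[318.1, 47.8], [317.8, 101.3], [317.4, 202.4], [317.1, 291.2]]
```

View pics/w7b.png

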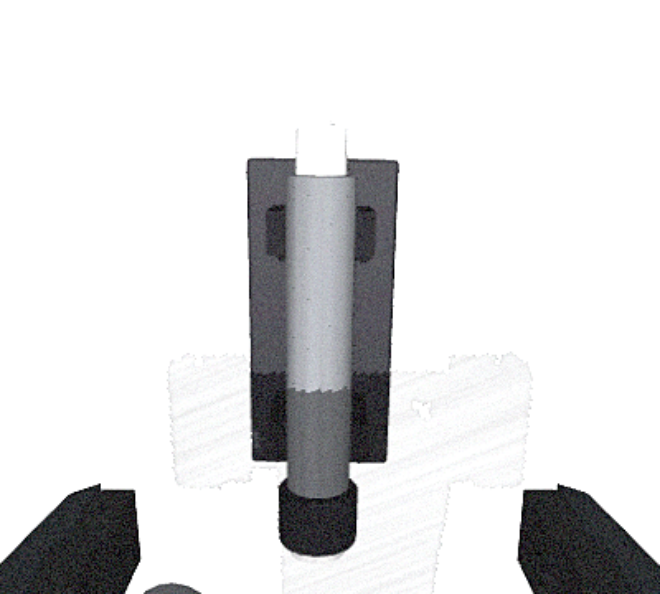

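Injector (1.65x, offset 120 in x): barrel's front end at (321,177), barrel/head border at (319,498). Rest plate corners at (248,160), (398,162), (386,462), (253,461).

```bash
python3 - <<'E'
from h import *
import json
c=cam("wrist",json.load(open('w7.json')))
f=lambda p:crop(p,120,0,1.65)
show('inj',*fit([(c,[[66,0,74],[-66,0,74]],f([(321,177),(319,496)]))],[.53,-.29,-.4]))
show('edges',*fit([(c,[[66,14,60],[66,-14,60],[-66,14,60],[-66,-14,60]],f([(288,177),(355,177),(288,497),(350,497)]))],[.53,-.29,-.4]))
show('rest',*fit([(c,[[75,35,10],[75,-35,10],[-75,-35,10],[-75,35,10]],f([(248,160),(398,162),(386,462),(253,461)]))],[.53,-.29,-.4]))
E
python3 d.py .5305 -.2885 .041 -.398
```

```text
inj [ 0.5312 -0.2848 -0.4073] res [[0.0, -1.0], [-0.0, 2.9]]
edges [ 0.5298 -0.2841 -0.4084] res [[-1.7, 1.0], [1.5, 1.5], [-0.4, -4.7], [0.4, -4.3]]
rest [ 0.5288 -0.2836 -0.4121] res [[-1.4, -1.0], [1.4, -0.8], [0.9, 2.6], [-1.0, 2.1]]
10.8333 [ 0.52130083 -0.28419083  0.20105864] [-3.14088359e+00  4.61749611e-04 -3.97484171e-01] [-0.77814718  0.08945414  0.59570082] 0.0 0.9994693465577439
xyz [0.0102 0.0004 0.1601] wz 0.0005
```

Request:
carry_out(
  plan=[
    {"rot":[0,0,0.009],"xyz":[0.01,-0.002,0.02],"grip":0},
    {"rot":[0,0,0.009],"xyz":[0.01,-0.002,0.055],"grip":0},
    {"rot":[0,0,0.009],"xyz":[0.01,-0.002,0.09],"grip":0},
    {"rot":[0,0,0.009],"xyz":[0.01,-0.002,0.12],"grip":0},
    {"rot":[0,0,0.009],"xyz":[0.01,-0.002,0.145],"grip":0},
    {"rot":[0,0,0.009],"xyz":[0.01,-0.002,0.155],"grip":0},
    {"rot":[0,0,0.009],"xyz":[0.01,-0.002,0.16],"grip":0},
    {"rot":[0,0,0.009],"xyz":[0.01,-0.002,0.16],"grip":100},
  ],
  squeeze=10,
)

```text
clock: 11.5
tool_pos: [0.531, -0.2876, 0.0409]
eef_rot: [0.979, -0.203, -0.0, -0.0]
contact_force: [-0.1, 0.2, 0.3]
opening: 0.95
finger_force: 0.0
```

Request:
carry_out(
  plan=[
    {"rot":[0,0,0],"xyz":[0,0,0],"grip":140},
    {"rot":[0,0,0],"xyz":[0,0,0],"grip":255},
    {"rot":[0,0,0],"xyz":[0,0,0],"grip":255},
    {"rot":[0,0,0],"xyz":[0,0,0],"grip":255},
    {"rot":[0,0,0],"xyz":[0,0,0],"grip":255},
    {"rot":[0,0,0],"xyz":[0,0,0],"grip":255},
    {"rot":[0,0,0],"xyz":[0,0,0],"grip":255},
    {"rot":[0,0,0],"xyz":[0,0,0],"grip":255},
  ],
)

```text
clock: 12.17
tool_pos: [0.532, -0.2857, 0.0411]
eef_rot: [0.979, -0.203, 0.0, -0.002]
contact_force: [3.1, 8.7, 1.5]
opening: 0.344
finger_force: 4.3
```

Request:
carry_out(
  plan=[
    {"rot":[0,0,0],"xyz":[0,0,0],"grip":255},
    {"rot":[0,0,0],"xyz":[0,0,0],"grip":255},
    {"rot":[0,0,0],"xyz":[0,0,0],"grip":255},
    {"rot":[0,0,0],"xyz":[0,0,0],"grip":255},
  ],
)

```text
clock: 12.5
tool_pos: [0.5327, -0.2842, 0.0411]
eef_rot: [0.979, -0.202, 0.0, -0.002]
contact_force: [2.4, 6.0, 2.1]
opening: 0.307
finger_force: 9.8
```

Request:
carry_out(
  plan=[
    {"rot":[0,0,0],"xyz":[0,-0.001,0],"grip":255},
    {"rot":[0,0,0],"xyz":[0,-0.002,0],"grip":255},
    {"rot":[0,0,0],"xyz":[0,-0.003,0],"grip":255},
    {"rot":[0,0,0],"xyz":[0,-0.003,0],"grip":255},
  ],
)

```text
clock: 12.83
tool_pos: [0.5327, -0.2843, 0.0411]
eef_rot: [0.979, -0.203, 0.0, -0.001]
contact_force: [1.3, 4.7, 2.6]
opening: 0.31
finger_force: 9.8
```

Request:
carry_out(
  plan=[
    {"rot":[0,0,0],"xyz":[0,0,0],"grip":255},
    {"rot":[0,0,0],"xyz":[0,0,0],"grip":255},
    {"rot":[0,0,0],"xyz":[0,0,0],"grip":255},
  ],
  squeeze=40,
)

```text
clock: 13.08
tool_pos: [0.5327, -0.2843, 0.0411]
eef_rot: [0.979, -0.203, 0.0, -0.001]
contact_force: [1.4, 4.9, 0.4]
opening: 0.294
finger_force: 39.3
```

Request:
carry_out(
  plan=[
    {"rot":[0,0,0],"xyz":[0,0,-0.008],"grip":255},
    {"rot":[0,0,0],"xyz":[0,0,-0.03],"grip":255},
    {"rot":[0,0,0],"xyz":[0,0,-0.06],"grip":255},
    {"rot":[0,0,0],"xyz":[0,0,-0.09],"grip":255},
    {"rot":[0,0,0],"xyz":[0,0,-0.12],"grip":255},
    {"rot":[0,0,0],"xyz":[0,0,-0.14],"grip":255},
    {"rot":[0,0,0],"xyz":[0,0,-0.15],"grip":255},
    {"rot":[0,0,0],"xyz":[0,0,-0.15],"grip":255},
  ],
)

```text
clock: 13.75
tool_pos: [0.5321, -0.2873, 0.193]
eef_rot: [0.979, -0.204, 0.001, 0.001]
contact_force: [-0.2, -0.9, -5.8]
opening: 0.297
finger_force: 40.0
```

Request:
carry_out(
  plan=[
    {"rot":[0,0,0],"xyz":[0,0,0],"grip":255},
    {"rot":[0,0,0],"xyz":[0,0,0],"grip":255},
    {"rot":[0,0,0],"xyz":[0,0,0],"grip":255},
  ],
)

```text
clock: 14.0
tool_pos: [0.5308, -0.2849, 0.1891]
eef_rot: [0.979, -0.203, -0.002, -0.0]
contact_force: [-0.1, -0.3, -4.7]
opening: 0.293
finger_force: 40.0
```

```bash
python3 d.py .4904 .2698 .19 -.279;python3 snap.py w8
python3 - <<'E'
from h import *
import json
c=cam("wrist",json.load(open('w8.json')))
i=cv2.imread('pics/w8.png')
# brightness profile along barrel centreline (u~318) : front end border expected
s=r.get_state()
M=R.from_quat(s['eef_rot']).as_matrix()
for x in(60,63,66,69,-60,-66):
    p=s['tool_pos']+M@np.array([x/1e3,0,-.019-.014]);print(x,proj(c,[p]).round(1).tolist())
g=cv2.cvtColor(i,cv2.COLOR_BGR2GRAY)
print(g[20:150:3,312:324].mean(1).round().tolist())
E
```

```text
14.0 [ 0.53078539 -0.28488682  0.18914643] [ 3.14142552  0.00388651 -0.4093193 ] [-0.07449587 -0.31243989 -4.72013615] 39.97972324490547 0.29259056684646706
xyz [-0.2578 -0.4928 -0.0009] wz -0.1303
[ 0.53078539 -0.28488682  0.18914643] [ 9.79128392e-01 -2.03233383e-01 -1.91968233e-03 -3.13111481e-04] [-0.07449587 -0.31243989 -4.72013615] 0.29259056684646706
60 [[316.3, 172.6]]
63 [[316.3, 161.1]]
66 [[316.3, 149.3]]
69 [[316.2, 137.4]]
-60 [[317.2, 513.0]]
-66 [[317.2, 524.9]]
[179.0, 180.0, 180.0, 176.0, 176.0, 177.0, 176.0, 176.0, 177.0, 176.0, 177.0, 177.0, 176.0, 177.0, 178.0, 176.0, 177.0, 177.0, 178.0, 178.0, 178.0, 139.0, 189.0, 189.0, 190.0, 189.0, 188.0, 188.0, 189.0, 191.0, 192.0, 192.0, 191.0, 193.0, 193.0, 193.0, 192.0, 191.0, 189.0, 186.0, 186.0, 188.0, 189.0, 186.0]
```

Run:
```python
from h import *
import json
s=json.load(open('w8.json'));c=cam("wrist",s)
g=cv2.cvtColor(cv2.imread('pics/w8.png'),cv2.COLOR_BGR2GRAY)
M=R.from_quat(s['eef_rot']).as_matrix()
for x,z in((92,0),(98,0),(104,0),(98,2)):print(x,z,proj(c,[s['tool_pos']+M@np.array([x/1e3,0,-.019+z/1e3])]).round(1).tolist())
print(g[76:96,313:320].mean(1).round().tolist())
print(g[136:200:2,310:322].mean(1).round().tolist())
for v in(90,105,120,150,190,220):print(v,g[v,270:366:3].tolist())
```

```text
92 0 [[316.7, 48.6]]
98 0 [[316.7, 25.0]]
104 0 [[316.6, 0.9]]
98 2 [[316.7, 26.3]]
[175.0, 176.0, 176.0, 176.0, 176.0, 177.0, 179.0, 138.0, 165.0, 187.0, 188.0, 188.0, 188.0, 189.0, 189.0, 189.0, 189.0, 189.0, 190.0, 189.0]
[186.0, 185.0, 185.0, 187.0, 188.0, 188.0, 187.0, 184.0, 116.0, 48.0, 93.0, 93.0, 92.0, 92.0, 94.0, 92.0, 92.0, 92.0, 92.0, 92.0, 92.0, 92.0, 92.0, 92.0, 93.0, 93.0, 92.0, 93.0, 93.0, 92.0, 93.0, 92.0]
90 [183, 181, 186, 182, 185, 96, 130, 143, 152, 140, 172, 174, 176, 181, 185, 187, 191, 194, 189, 186, 181, 181, 176, 173, 170, 162, 154, 144, 94, 187, 184, 185]
105 [181, 187, 184, 182, 186, 113, 134, 142, 153, 163, 170, 175, 176, 182, 185, 189, 192, 193, 187, 185, 181, 178, 174, 171, 165, 157, 148, 139, 70, 188, 189, 190]
120 [86, 45, 52, 43, 52, 75, 134, 145, 157, 168, 176, 178, 186, 186, 190, 191, 193, 194, 190, 187, 184, 181, 175, 175, 165, 152, 144, 135, 77, 41, 38, 31]
150 [172, 41, 50, 42, 50, 43, 39, 110, 126, 153, 179, 183, 184, 185, 183, 185, 184, 187, 180, 180, 181, 176, 174, 163, 149, 128, 102, 55, 45, 47, 46, 32]
190 [190, 10, 49, 63, 70, 80, 81, 84, 83, 77, 88, 87, 90, 97, 92, 92, 96, 92, 91, 96, 93, 93, 86, 90, 89, 83, 84, 84, 78, 71, 69, 54]
220 [191, 114, 58, 58, 69, 73, 82, 82, 81, 84, 91, 92, 91, 97, 93, 95, 93, 91, 98, 90, 89, 92, 90, 86, 87, 81, 85, 84, 78, 71, 67, 53]
```

Request:
carry_out(
  plan=[
    {"rot":[0,0,-0.01],"xyz":[-0.008,-0.015,0],"grip":255},
    {"rot":[0,0,-0.03],"xyz":[-0.022,-0.043,0],"grip":255},
    {"rot":[0,0,-0.05],"xyz":[-0.04,-0.077,0],"grip":255},
    {"rot":[0,0,-0.07],"xyz":[-0.058,-0.111,0],"grip":255},
    {"rot":[0,0,-0.09],"xyz":[-0.076,-0.146,0],"grip":255},
    {"rot":[0,0,-0.11],"xyz":[-0.094,-0.18,0],"grip":255},
    {"rot":[0,0,-0.12],"xyz":[-0.112,-0.214,0],"grip":255},
    {"rot":[0,0,-0.13],"xyz":[-0.129,-0.247,0],"grip":255},
  ],
)

```text
clock: 14.72
tool_pos: [0.5112, -0.0054, 0.1904]
eef_rot: [0.99, -0.139, -0.001, 0.0]
contact_force: [0.7, 1.1, -5.1]
opening: 0.293
finger_force: 40.0
```

```bash
python3 d.py .4908 .2696 .19 -.279
```

```text
14.7167 [ 0.51121852 -0.00541132  0.19039505] [ 3.14129511e+00  1.26905955e-03 -2.78377717e-01] [ 0.65403114  1.06603972 -5.08752083] 39.97684970498085 0.29313575462266733
xyz [-0.0952 -0.2588  0.0004] wz 0.0006
```

Request:
carry_out(
  plan=[
    {"rot":[0,0,0],"xyz":[-0.014,-0.037,0],"grip":255},
    {"rot":[0,0,0],"xyz":[-0.028,-0.075,0],"grip":255},
    {"rot":[0,0,0],"xyz":[-0.041,-0.112,0],"grip":255},
    {"rot":[0,0,0],"xyz":[-0.055,-0.15,0],"grip":255},
    {"rot":[0,0,0],"xyz":[-0.069,-0.187,0],"grip":255},
    {"rot":[0,0,0],"xyz":[-0.081,-0.22,0],"grip":255},
    {"rot":[0,0,0],"xyz":[-0.09,-0.245,0],"grip":255},
    {"rot":[0,0,0],"xyz":[-0.095,-0.257,0],"grip":255},
  ],
)

```text
clock: 15.38
tool_pos: [0.4901, 0.2716, 0.1901]
eef_rot: [0.991, -0.136, -0.001, -0.001]
contact_force: [0.4, 0.3, -4.8]
opening: 0.298
finger_force: 40.0
```

Request:
carry_out(
  plan=[
    {"rot":[0,0,0],"xyz":[0,0,0],"grip":255},
    {"rot":[0,0,0],"xyz":[0,0,0],"grip":255},
    {"rot":[0,0,0],"xyz":[0,0,0],"grip":255},
    {"rot":[0,0,0],"xyz":[0,0,0],"grip":255},
    {"rot":[0,0,0],"xyz":[0,0,0],"grip":255},
    {"rot":[0,0,0],"xyz":[0,0,0],"grip":255},
  ],
)

```text
clock: 15.88
tool_pos: [0.4919, 0.2645, 0.1911]
eef_rot: [0.99, -0.14, 0.0, 0.0]
contact_force: [0.2, 0.6, -5.6]
opening: 0.297
finger_force: 40.0
```

```bash
python3 d.py .4908 .2696 .093 -.279
```

```text
15.8833 [0.49188258 0.26445489 0.19112804] [ 3.14107368e+00 -2.41661617e-04 -2.81364779e-01] [ 0.22142136  0.62688459 -5.60680541] 39.97768297791481 0.2966300526823461
xyz [-0.0025 -0.0046  0.0981] wz -0.0024
```

Request:
carry_out(
  plan=[
    {"rot":[0,0,-0.002],"xyz":[-0.002,-0.005,0.0],"grip":255},
    {"rot":[0,0,-0.002],"xyz":[-0.002,-0.005,0.015],"grip":255},
    {"rot":[0,0,-0.002],"xyz":[-0.002,-0.005,0.035],"grip":255},
    {"rot":[0,0,-0.002],"xyz":[-0.002,-0.005,0.055],"grip":255},
    {"rot":[0,0,-0.002],"xyz":[-0.002,-0.005,0.07],"grip":255},
    {"rot":[0,0,-0.002],"xyz":[-0.002,-0.005,0.078],"grip":255},
    {"rot":[0,0,-0.002],"xyz":[-0.002,-0.005,0.08],"grip":255},
    {"rot":[0,0,-0.002],"xyz":[-0.002,-0.005,0.08],"grip":255},
  ],
)

```text
clock: 16.55
tool_pos: [0.491, 0.2713, 0.1109]
eef_rot: [0.99, -0.138, -0.0, 0.0]
contact_force: [0.7, 0.0, -4.3]
opening: 0.294
finger_force: 40.0
```

```bash
python3 d.py .4908 .2696 .093 -.279
```

```text
16.55 [0.49096756 0.27132563 0.11088893] [ 3.14134842e+00  2.71349284e-04 -2.77147925e-01] [ 0.66230322  0.033224   -4.32735765] 39.96885046362877 0.29403026404529664
xyz [0.0003 0.0017 0.0179] wz 0.0019
```

Request:
carry_out(
  plan=[
    {"rot":[0,0,0],"xyz":[0,0.001,0.003],"grip":255},
    {"rot":[0,0,0],"xyz":[0,0.001,0.007],"grip":255},
    {"rot":[0,0,0],"xyz":[0,0.001,0.01],"grip":255},
    {"rot":[0,0,0],"xyz":[0,0.001,0.012],"grip":255},
    {"rot":[0,0,0],"xyz":[0,0.001,0.013],"grip":255},
    {"rot":[0,0,0],"xyz":[0,0.001,0.014],"grip":255},
    {"rot":[0,0,0],"xyz":[0,0.001,0.014],"grip":255},
  ],
)

```text
clock: 17.13
tool_pos: [0.4907, 0.2702, 0.097]
eef_rot: [0.99, -0.138, -0.0, 0.0]
contact_force: [-0.7, 0.6, -4.6]
opening: 0.294
finger_force: 40.0
```

Request:
carry_out(
  plan=[
    {"rot":[0,0,0],"xyz":[0,0,0.0005],"grip":255},
    {"rot":[0,0,0],"xyz":[0,0,0.001],"grip":255},
    {"rot":[0,0,0],"xyz":[0,0,0.0015],"grip":255},
    {"rot":[0,0,0],"xyz":[0,0,0.002],"grip":255},
    {"rot":[0,0,0],"xyz":[0,0,0.002],"grip":255},
  ],
)

```text
clock: 17.55
tool_pos: [0.4907, 0.2702, 0.095]
eef_rot: [0.99, -0.138, 0.0, 0.0]
contact_force: [-0.3, 0.3, -5.0]
opening: 0.294
finger_force: 40.0
```

Request:
carry_out(
  plan=[
    {"rot":[0,0,0],"xyz":[0,0,0.0005],"grip":255},
    {"rot":[0,0,0],"xyz":[0,0,0.001],"grip":255},
    {"rot":[0,0,0],"xyz":[0,0,0.0015],"grip":255},
    {"rot":[0,0,0],"xyz":[0,0,0.0015],"grip":255},
  ],
)

```text
clock: 17.88
tool_pos: [0.4907, 0.2702, 0.0935]
eef_rot: [0.99, -0.138, 0.0, 0.0]
contact_force: [-0.0, 0.2, -4.7]
opening: 0.296
finger_force: 40.0
```

Request:
carry_out(
  plan=[
    {"rot":[0,0,0],"xyz":[0,0,0.0004],"grip":255},
    {"rot":[0,0,0],"xyz":[0,0,0.0008],"grip":255},
    {"rot":[0,0,0],"xyz":[0,0,0.001],"grip":255},
    {"rot":[0,0,0],"xyz":[0,0,0.001],"grip":255},
  ],
)

```text
clock: 18.22
tool_pos: [0.4909, 0.2705, 0.0929]
eef_rot: [0.99, -0.138, 0.0, -0.0]
contact_force: [-0.1, 0.4, -0.7]
opening: 0.297
finger_force: 39.9
```

Weight is now carried by the cradles. I'll ease the grip and release.

Request:
carry_out(
  plan=[
    {"rot":[0,0,0],"xyz":[0,0,0.0003],"grip":255},
    {"rot":[0,0,0],"xyz":[0,0,0.0003],"grip":255},
    {"rot":[0,0,0],"xyz":[0,0,0.0003],"grip":255},
    {"rot":[0,0,0],"xyz":[0,0,0.0003],"grip":255},
  ],
  squeeze=3,
)

```text
clock: 18.55
tool_pos: [0.491, 0.2705, 0.0927]
eef_rot: [0.99, -0.138, 0.0, -0.0]
contact_force: [-1.4, 1.5, 3.4]
opening: 0.311
finger_force: 2.8
```

Request:
carry_out(
  plan=[
    {"rot":[0,0,0],"xyz":[0,0,0],"grip":140},
    {"rot":[0,0,0],"xyz":[0,0,0],"grip":140},
    {"rot":[0,0,0],"xyz":[0,0,0],"grip":140},
    {"rot":[0,0,0],"xyz":[0,0,0],"grip":100},
    {"rot":[0,0,0],"xyz":[0,0,0],"grip":100},
    {"rot":[0,0,0],"xyz":[0,0,0],"grip":100},
    {"rot":[0,0,0],"xyz":[0,0,0],"grip":100},
  ],
)

```text
clock: 19.13
tool_pos: [0.4907, 0.2702, 0.0922]
eef_rot: [0.99, -0.138, 0.0, 0.0]
contact_force: [-0.1, -0.4, 0.1]
opening: 0.612
finger_force: 0.0
```

Request:
carry_out(
  plan=[
    {"rot":[0,0,0],"xyz":[0,0,-0.01],"grip":100},
    {"rot":[0,0,0],"xyz":[0,0,-0.03],"grip":100},
    {"rot":[0,0,0],"xyz":[0,0,-0.06],"grip":50},
    {"rot":[0,0,0],"xyz":[0,0,-0.09],"grip":0},
    {"rot":[0,0,0],"xyz":[0,0,-0.12],"grip":0},
    {"rot":[0,0,0],"xyz":[0,0,-0.13],"grip":0},
    {"rot":[0,0,0],"xyz":[0,0,-0.13],"grip":0},
    {"rot":[0,0,0],"xyz":[0,0,-0.13],"grip":0},
  ],
)

```text
clock: 19.8
tool_pos: [0.4905, 0.2702, 0.2224]
eef_rot: [0.99, -0.138, 0.0, -0.0]
contact_force: [0.2, -0.9, -0.1]
opening: 0.998
finger_force: 0.0
```

Request:
carry_out(
  plan=[
    {"rot":[0,0,0],"xyz":[0,0,0],"grip":0},
    {"rot":[0,0,0],"xyz":[0,0,0],"grip":0},
    {"rot":[0,0,0],"xyz":[0,0,0],"grip":0},
    {"rot":[0,0,0],"xyz":[0,0,0],"grip":0},
    {"rot":[0,0,0],"xyz":[0,0,0],"grip":0},
    {"rot":[0,0,0],"xyz":[0,0,0],"grip":0},
  ],
)

```text
clock: 20.3
tool_pos: [0.4906, 0.2701, 0.2218]
eef_rot: [0.99, -0.138, -0.0, 0.0]
contact_force: [-0.2, -0.3, -0.2]
opening: 0.995
finger_force: 0.0
```

```bash
python3 snap.py w9
python3 - <<'E'
from h import *
import json
s=json.load(open('w9.json'));c=cam("wrist",s)
g=cv2.cvtColor(cv2.imread('pics/w9.png'),cv2.COLOR_BGR2GRAY)
v=[.4904,.2695,-.2785]
P=[[66,0,125.8],[66,14,111.8],[66,-14,111.8],[-66,0,125.8],[70,0,56],[-40,50,56],[-40,-50,56]]
q=proj(c,world(v,np.array(P)/1e3));print(q.round(1).tolist())
u,w=q[0].astype(int)
print('front',w-30,g[w-30:w+30:2,u-4:u+5].mean(1).round().tolist())
for row in(w+20,w+60,w+100):print(row,[int(a) for a in g[row,u-40:u+40:2]])
for (x,y) in q[5:].astype(int):
    a=g[y-16:y+17,x-16:x+17];m=a<70;yy,xx=np.nonzero(m);print((x,y),m.sum(),xx.mean()+x-16 if m.any() else 0,yy.mean()+y-16 if m.any() else 0)
E
```

```text
[0.4905604  0.27010972 0.22184287] [ 9.90407805e-01 -1.38174652e-01 -2.51444836e-04  2.85997256e-04] [-0.23154351 -0.25628826 -0.20032088] 0.9951834836184782
[[319.1, 124.5], [294.7, 123.3], [343.3, 123.3], [318.9, 338.3], [318.9, 113.6], [254.1, 261.3], [383.5, 261.3]]
front 94 [185.0, 185.0, 185.0, 184.0, 184.0, 186.0, 187.0, 187.0, 188.0, 189.0, 188.0, 187.0, 183.0, 181.0, 185.0, 187.0, 126.0, 89.0, 91.0, 92.0, 91.0, 90.0, 90.0, 90.0, 91.0, 91.0, 91.0, 89.0, 90.0, 92.0]
144 [91, 125, 173, 174, 171, 170, 171, 170, 138, 57, 65, 68, 81, 82, 82, 81, 87, 89, 88, 90, 89, 94, 94, 88, 91, 88, 88, 81, 76, 71, 58, 41, 172, 168, 167, 158, 165, 170, 164, 91]
184 [91, 96, 91, 95, 96, 157, 203, 202, 177, 44, 57, 72, 81, 83, 83, 89, 86, 89, 92, 90, 92, 92, 88, 93, 87, 81, 84, 77, 74, 69, 53, 154, 204, 202, 200, 86, 90, 92, 88, 92]
224 [50, 105, 77, 57, 82, 151, 196, 200, 211, 35, 67, 70, 82, 77, 84, 84, 88, 94, 91, 88, 90, 90, 93, 87, 90, 79, 82, 78, 71, 63, 48, 193, 200, 202, 135, 72, 58, 84, 100, 69]
(np.int64(254), np.int64(261)) 319 253.16927899686522 260.30721003134795
(np.int64(383), np.int64(261)) 204 385.0686274509804 259.6862745098039
```

The barrel's front edge is about 1.5 px from prediction, its centreline is at u≈319 as predicted, and the screw marks are within 2 px, so both parts are in place. Handing in.

```bash
python3 -c "
from plant import r
print(r.finish_job())"
```

```text
the job is handed in; nothing more can be done
None
```

The stage is seated on its three seats with the injector lying in both cradles, nozzle towards the stem end. Both are released, and I handed the job in at about 20 s; the last wrist picture matched the predicted seated positions within about 2 px, but the hand-in returned no verdict.

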